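# Slide the oil bottle into the issue stall and confirm it

## Robot

A 6-joint arm with a two-finger parallel gripper is mounted at the origin on the work surface. World frame = base frame: x ahead of the robot, y to its left, z up, the work surface at z = 0. Lengths are in m, angles in degrees, forces in N, time in s.
With the tool pointing down it reaches from about 0.375 to 0.975 m from the base axis. Payload 3.8 kg.
Tool frame: the origin (TCP) lies at the very end of the fingers, on their centre line; the grasp point (between the pads) lies 19 mm behind it (ctrl.grasp_offset is the distance from the TCP to the grasp point, in m); y points along the fingers, x is the direction in which the jaws open and shut, and the axes are right-handed (so a half turn about y gives the same grasp; the last joint's range is limited). The gripper opens to 88 mm and grips with 3 to 60 N. Pads are 18 mm wide; open, the fingers measure 123 mm over their backs; the gripper's body (75 mm by 187 mm) begins 45 mm behind the grasp point.
Start: joints at [61.083, 15.12, 91.902, -0, 72.978, -2.114], TCP at [0.304, 0.602, 0.239] pointing down, gripper open.
Joint ranges: [-150.88, 150.88], [-54.13, 125.18], [17.81, 147.31], [-75.09, 255.09], [0, 152.58], [-146.25, 146.25]. Speed limits (degrees/s): [147.25, 147.25, 180, 180, 180, 180].

## Interface

Orientations are given as a 3x3 rotation matrix whose columns are the frame's x, y, z axes.
In Python, from rig import ctrl, optics, spot_in, cut_out, pinpoint gives the robot as it stands.
- The arm moves only by the shell command python3 -m creep 'ROWS' [FORCE]. ROWS is JSON, a list of rows, each a list of 5 numbers: the shift along the tool's x, y, z in m, then the turn about the tool's y in degrees, then the opening, from 0 (shut) to 1 (fully open). A call has exactly 5 rows; each row shifts and turns the pose as measured when the row begins, along the tool's axes as they then stand; what a row does not reach is not made up. A row lasts 1/8 s, in which the tool goes at most 62.5 mm and 10.7 degrees, less where a joint would pass 70% of its speed; a pose out of reach is approached as far as the arm can. A call is refused whole if a number of a shift passes 0.0625 or a number of a turn 10.7, either way. A call with a gripper value outside its range is refused whole. The fingers move at their own pace and stop on an object; FORCE is the grip in N (left out, the last holds). Time passes only in rows, so rows that do not move let the fingers close, or fill a call up. It gives the time, the measured TCP pose, the force and the opening at its end, in the units of the state.
- ctrl.read_state(): the state, without advancing time (a new reading comes with each control period).
- optics.grab_frame(name): name is "scene" or "top" or "wrist"; returns (picture, depth): 420x560x3 uint8, red, green, blue; 420x560 float32, m along the optical axis (not along the pixel's ray), 0 where there is no reading.
- optics.camera_model(name): a dict with "camera_matrix" (3x3 intrinsics, pixels), "k1" (the pictures are not rectified: a ray, as slopes to the right and down, at radius r is drawn at 1 + k1 r^2 times it, then the intrinsics apply), "T" (4x4, takes a point from camera to world coordinates). Camera axes: x right, y up, looking along -z (the intrinsics and any distortion apply to the point x, -y, -z); pixel columns grow to the right and rows downward; lengths in m; the calibration is good to about 2 mm. A picture is of the moment at which its call begins: read the wrist's pose just before it. camera_model takes no time and is no camera call; for the wrist camera it gives the pose at the moment of the call.
- ctrl.hand_in(): hands the job in, once; it reports no verdict.
Trained networks look in the newest picture that a camera, given by its name, has taken for a name from the list of things; names that differ only in an ending like _2 or _b are one class to them, and where a whole thing is asked for, a point or a joint stands for the part that bears it (a point fixed in the world has none). Each returns a list of dicts, best first, with "conf" (0 to 1); they miss things now and then, are a little off and sometimes report something else, mostly with a low value. They report only what shows in the picture. A call takes as long as a camera call. They do not tell look-alikes from the thing itself.
- spot_in(query, camera): "rect" ([centre column, centre row, width, height] as shares, 0 to 1, of the picture: columns of its width, rows of its height, round what is visible of it).
- cut_out(query, camera): "region" (420x560 bool, what is visible of it) and "rect" ([centre column, centre row, width, height] as shares, 0 to 1, of the picture: columns of its width, rows of its height, round what is visible of it).
- pinpoint(query, camera): "point" ([column, row] as shares, 0 to 1, of the picture: columns of its width, rows of its height: a listed point, or the origin of a listed thing).
The state is a dict: "time_s": time; "q": joint angles; "qd": joint speeds; "effort": joint torques, N m; "position": TCP position; "eef_rot": TCP orientation; "ft_force": force on the tool from outside, world axes, zero at the start; "ft_torque": the same for the moment, N m; "finger_gap": finger opening in m.
Only numpy, scipy, OpenCV 4.12 (cv2) and the standard library are available. Lean on these libraries where they do the work, as an engineer would, in place of code of your own. Each camera call takes 0.05 s, during which the arm holds its last target. There are 200 camera calls.

## Task

Slide the tall yellow oil bottle with the red spout over the counter into the open side of the blue issue stall until it stands right home against the stall's back wall; push it gently with the fingers and keep it upright on the counter the whole way, without gripping or lifting it (a push low on its body keeps it from tipping). Then press the red confirm button behind the stall fully down and let it go. Leave the grey spray can, the grease tub, the carton and the tape roll where they are.

Things in the scene. Friction and masses are not known exactly. Their poses are not given: they have to be found in the camera images.
- oil_bottle: Tall loose bottle: round yellow body 58 mm across, straight up to 105 mm (white label band), a shoulder to a 30 mm red collar, thin red spout up to 250 mm. 0.25 to 0.5 kg. Origin: centre of its underside. Pushed below 35 mm it slides, above about 45 mm it tends to tip. Starts on the left (+y), perhaps in exchanged places with the spray can.
- stall: Fixed blue three-sided stall, green floor flush with the counter, open at local -x (roughly to +y). Origin at the centre of the floor. Inside: local y -52 to 52 mm, x -36 (mouth) to +36 (back wall); walls 6 mm thick, 30 mm high. A bottle home has its centre at local x = +7 mm, y anywhere. Behind it, local x 42 to 132, y -45 to 45 mm, is the grey button box, 50 mm high.
- confirm_top (a point): Centre of the top of the red round confirm button (32 mm across), facing up, on the grey box behind the stall's back wall, 100 mm from the stall's origin along its local x. Pressed straight down.
- confirm (a joint): Travel of the confirm button in m: 0 released, 0.006 fully down. It is sprung: fully down takes 5 N, and it comes back when let go.
- spray_can: Loose grey aerosol can with a green band and black cap, 52 mm in diameter, 145 mm high; to be left alone. Origin at the centre of its underside.
- grease_tub: Loose white tub with blue lid, 76 mm in diameter, 75 mm high, on the far part of the counter; to be left alone. Origin at the centre of its underside.
- carton: Loose cardboard carton 70 x 100 x 60 mm high, far right; to be left alone. Origin at the centre of its underside.
- tape_roll: Loose orange roll of tape lying flat, 90 mm in diameter, 40 mm high, near the robot on the right; to be left alone. Origin at the centre of its underside.
There are look-alikes about, which are no part of the job. There is more than one size of the oil_bottle; the job needs the smallest.

How it is judged (in metres and radians):
On the way, in this order (a step that is already met when the one before it is completed fails the run):
1. the oil bottle stands upright in the stall, home against the back wall (x of oil_bottle in the frame of stall between 0 and 0.012 m and y of oil_bottle in the frame of stall between -0.03 and 0.03 m and angle between oil_bottle's own z axis and vertical below 0.08 rad and linear speed of oil_bottle below 0.03 m/s), for 0.3 s.
2. the confirm button is pressed fully down (value of joint confirm above 0.0045 m), for 0.05 s.
At the end, for the whole second after the job is handed in: The oil bottle stands upright (within 3 degrees) and still on the counter inside the stall, no more than 7 mm short of the back wall, and the confirm button, pressed after that, has come back up (x of oil_bottle in the frame of stall between 0 and 0.012 m and y of oil_bottle in the frame of stall between -0.03 and 0.03 m and height (world z) of oil_bottle below 0.005 m and angle between oil_bottle's own z axis and vertical below 0.05 rad and linear speed of oil_bottle below 0.02 m/s and value of joint confirm below 0.002 m); the robot touches nothing.
It fails at once if the oil bottle tips by more than 14 degrees (angle between oil_bottle's own z axis and vertical above 0.25 rad).
It fails at once if the oil bottle is lifted off the counter (height (world z) of oil_bottle above 0.01 m).
It fails at once if the oil bottle is gripped or pushed hard (fingers press on it with more than 30 N) (contact force between the fingers and oil_bottle above 30 N).
It fails at once if the oil bottle is knocked along (faster than 0.4 m/s) (linear speed of oil_bottle above 0.4 m/s).
It fails at once if the spray can, grease tub, carton or tape roll is disturbed (moved more than 20 mm) (distance of any of spray_can, grease_tub, carton, tape_roll from where it was at the start of the episode above 0.02 m).
It also fails if it takes over 72 s, if anything falls off the work surface, if the arm or the gripper's body presses on something with over 40 N, if the wrist force passes 120 N, or if a joint passes its speed limit or range.

## Working session

There is one attempt and no reset: what is moved stays moved. The work goes in short steps, Python scripts to look and compute and a shell command to move; the robot and the scene stay as the last step left them, time stands still between calls to the robot, and variables do not carry over. Pictures are saved under pics/ and viewed, about 8 in all and at most 12, crops included, and the job is handed in when it is done.

```bash
mkdir -p pics; cat > h.py <<'E'
import numpy as np, cv2
from rig import ctrl, optics, spot_in, cut_out, pinpoint
def ray(cam,u,v,M=None):
    M=M or optics.camera_model(cam); K=np.array(M["camera_matrix"],float)
    p=cv2.undistortPoints(np.array([[[u,v]]],float),K,np.array([M["k1"],0,0,0],float))[0,0]
    T=np.array(M["T"]); return T[:3,3], T[:3,:3]@np.array([p[0],-p[1],-1.])
def at_z(cam,u,v,z,M=None):
    o,d=ray(cam,u,v,M); return o+d*(z-o[2])/d[2]
def at_d(cam,u,v,dep,M=None):
    o,d=ray(cam,u,v,M); return o+d*dep
E
python3 - <<'E'
from h import *
np.set_printoptions(precision=3,suppress=True)
s=ctrl.read_state(); print(s["time_s"],s["position"],s["eef_rot"],s["finger_gap"])
for c in("top","scene"):
    im,d=optics.grab_frame(c); cv2.imwrite(f"pics/{c}0.png",im[:,:,::-1]); 
    print(c,optics.camera_model(c)["T"])
    for q in("oil_bottle","stall","confirm_top","spray_can","grease_tub","carton","tape_roll"):
        for r in pinpoint(q,c)[:4]:
            u,v=r["point"][0]*560,r["point"][1]*420
            print(q,round(r["conf"],2),round(u),round(v),at_z(c,u,v,0.056 if q=="confirm_top" else 0))
E
```

```text
0.0 [0.304 0.602 0.237] [[ 0.451 -0.001 -0.893]
 [ 0.893 -0.002  0.451]
 [-0.002 -1.     0.   ]] 0.08815295866727235
top [[-0.015  0.991 -0.13   0.463]
 [-1.    -0.016 -0.011 -0.008]
 [-0.013  0.13   0.991  0.935]
 [ 0.     0.     0.     1.   ]]
oil_bottle 0.96 146 199 [0.604 0.328 0.   ]
oil_bottle 0.78 201 311 [0.348 0.198 0.   ]
oil_bottle 0.55 196 259 [0.464 0.21  0.   ]
stall 0.72 351 241 [ 0.501 -0.14   0.   ]
confirm_top 0.74 403 233 [ 0.513 -0.244  0.056]
spray_can 0.91 199 180 [0.647 0.205 0.   ]
grease_tub 0.76 291 120 [ 0.786 -0.011  0.   ]
carton 0.92 386 146 [ 0.719 -0.23   0.   ]
tape_roll 0.77 381 306 [ 0.355 -0.203  0.   ]
scene [[-0.69  -0.439  0.576  1.113]
 [ 0.724 -0.444  0.529  0.495]
 [ 0.023  0.781  0.624  0.664]
 [ 0.     0.     0.     1.   ]]
oil_bottle 0.9 390 337 [0.608 0.33  0.   ]
oil_bottle 0.77 407 237 [0.334 0.205 0.   ]
oil_bottle 0.66 380 263 [0.455 0.208 0.   ]
stall 0.69 258 205 [ 0.499 -0.132  0.   ]
spray_can 0.83 329 310 [0.638 0.209 0.   ]
grease_tub 0.58 193 293 [ 0.798 -0.013 -0.   ]
carton 0.88 164 224 [ 0.711 -0.238  0.   ]
tape_roll 0.56 276 170 [ 0.346 -0.213  0.   ]
```

```bash
python3 -c "
import cv2,numpy as np
a=cv2.imread('pics/top0.png');b=cv2.imread('pics/scene0.png')
cv2.imwrite('pics/a.png',cv2.resize(a,(784,588)));cv2.imwrite('pics/b.png',cv2.resize(b,(784,588)))"
```

```text
(no output)
```

View pics/a.png

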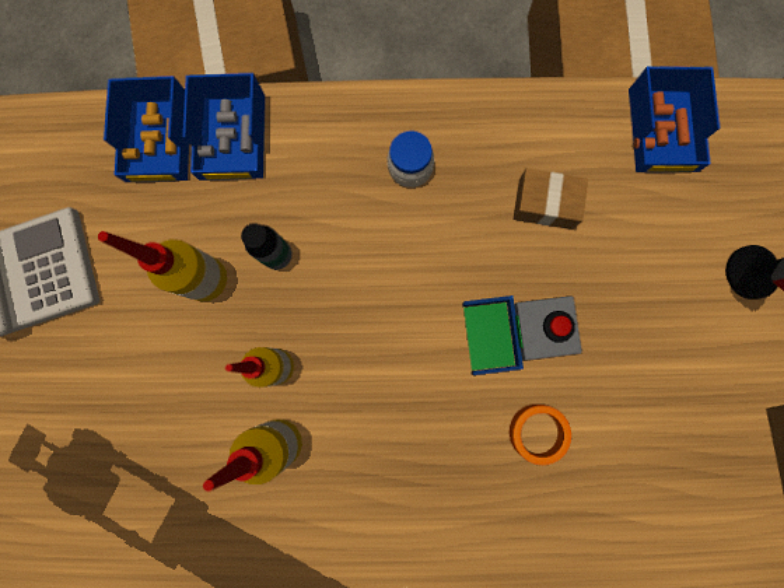

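View pics/b.png

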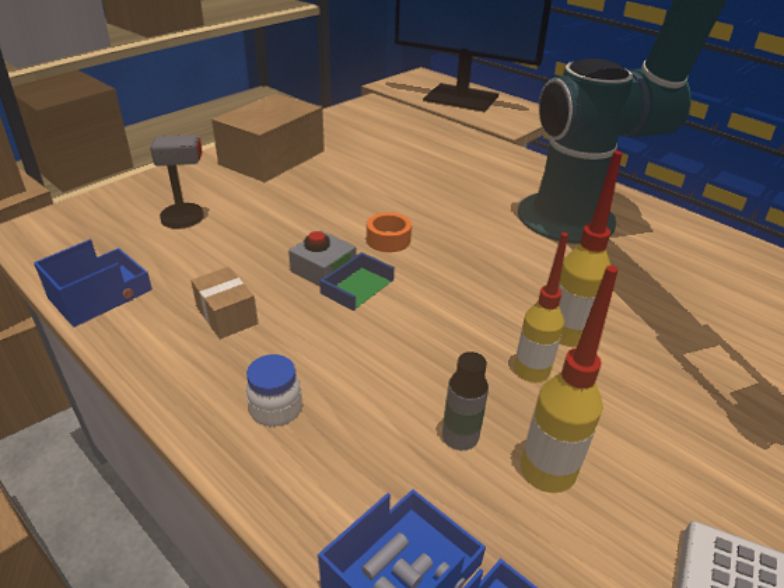

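The top view shows three oil bottles, and the smallest is the middle one at about (0.46, 0.21). The stall is at about (0.50, -0.14), with its button box toward -y. I'll bring the arm into view to see the gripper's real shape before pushing.

```bash
python3 -m creep '[[-0.02,0,-0.045,0,1],[-0.02,0,-0.045,0,1],[-0.02,0,-0.045,0,1],[-0.02,0,-0.045,0,1],[0,0,0,0,1]]'
python3 - <<'E'
from h import *
np.set_printoptions(precision=3,suppress=True)
s=ctrl.read_state(); print(s["time_s"],s["position"],s["eef_rot"],s["finger_gap"],s["q"])
ims=[]
for c in("scene","wrist"):
    im,d=optics.grab_frame(c); ims.append(im[:,:,::-1]); 
cv2.imwrite("pics/c.png",cv2.resize(np.vstack(ims),(448,600)) if 0 else cv2.resize(np.hstack(ims),(800,300)))
cv2.imwrite("pics/d.png",cv2.resize(ims[0],(784,588)))
# stall/bottle measuring from top+scene depth
P={}
for c in("top","scene"):
    im,d=optics.grab_frame(c); M=optics.camera_model(c)
    K=np.array(M["camera_matrix"],float);vv,uu=np.mgrid[0:420,0:560]
    p=cv2.undistortPoints(np.stack([uu,vv],-1).reshape(-1,1,2).astype(float),K,np.array([M["k1"],0,0,0],float))[:,0]
    T=np.array(M["T"]); W=(np.c_[p[:,0],-p[:,1],-np.ones(len(p))]*d.reshape(-1,1))@T[:3,:3].T+T[:3,3]
    W=W.reshape(420,560,3); h=cv2.cvtColor(im,cv2.COLOR_RGB2HSV)
    np.savez(f"pc_{c}.npz",W=W,im=im,d=d)
    # bottle
    m=(np.hypot(W[...,0]-.46,W[...,1]-.21)<.05)&(d>0)&(W[...,2]>.015)&(W[...,2]<.1)
    q=W[m]
    from scipy.optimize import least_squares
    f=least_squares(lambda x:np.hypot(q[:,0]-x[0],q[:,1]-x[1])-.029,[.46,.21],loss="soft_l1",f_scale=.003)
    m2=(np.hypot(W[...,0]-.46,W[...,1]-.21)<.06)&(d>0)
    print(c,"bottle",f.x,len(q),np.sqrt(2*f.cost/len(q)),"zmax",W[m2][:,2].max())
    near=(np.hypot(W[...,0]-.51,W[...,1]+.17)<.14)&(d>0)
    g=near&(h[...,0]>45)&(h[...,0]<75)&(h[...,1]>120)
    r=near&((h[...,0]<6)|(h[...,0]>174))&(h[...,1]>150)&(W[...,2]>.03)
    gb=near&(W[...,2]>.044)&(W[...,2]<.054)&(h[...,1]<60)
    for n,mm in(("green",g),("red",r),("box",gb)):
        q=W[mm]; 
        rect=cv2.minAreaRect(q[:,:2].astype(np.float32)*1000)
        print(n,len(q),q.mean(0),np.median(q[:,2]),rect)
E
```

```text
time_s: 1.42
position: [0.4321, 0.447, 0.2389]
eef_rot: [[0.448, 0.001, -0.894], [0.894, 0.001, 0.448], [0.002, -1.0, -0.001]]
ft_force: [0.8, -0.1, 0.7]
finger_gap: 0.0881
1.425 [0.432 0.447 0.239] [[ 0.448  0.001 -0.894]
 [ 0.894  0.001  0.448]
 [ 0.002 -1.    -0.001]] 0.08805589675897468 [ 43.679   9.327  98.834   0.001  71.73  -19.686]
top bottle [0.459 0.207] 218 0.00032644511854647534 zmax 0.2514100570883592
green 1434 [ 0.503 -0.138  0.002] 0.0002428111365466723 ((507.7641296386719, -179.21896362304688), (101.65977478027344, 155.864501953125), 5.879720687866211)
red 202 [ 0.514 -0.235  0.07 ] 0.07079711121439475 ((512.8530883789062, -233.5640411376953), (31.52249526977539, 41.02674865722656), 22.748065948486328)
box 1270 [ 0.511 -0.217  0.049] 0.049322001892568745 ((512.338623046875, -221.92507934570312), (88.58834838867188, 88.99114990234375), 5.836862087249756)
scene bottle [0.459 0.209] 835 0.0010337164788418117 zmax 0.25080074918523865
green 9 [ 0.512 -0.128  0.001] 0.0014214138171142476 ((513.1924438476562, -125.04859924316406), (28.787708282470703, 74.31288146972656), 37.03524398803711)
red 74 [ 0.515 -0.23   0.072] 0.0722162440284233 ((513.5149536132812, -233.30450439453125), (30.335298538208008, 28.144624710083008), 61.28733825683594)
box 523 [ 0.52  -0.209  0.05 ] 0.05049944886541324 ((513.1319580078125, -220.26303100585938), (91.76516723632812, 89.62056732177734), 6.680812835693359)
```

View pics/d.png

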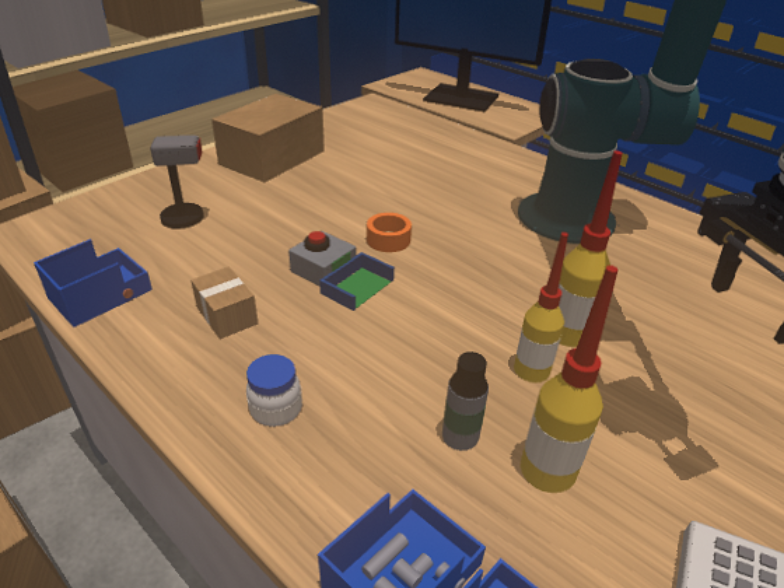

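The small bottle measures (0.459, 0.208) and 250 mm tall. The stall is at about (0.5035, -0.135) with local x = (0.102, -0.995), which puts the bottle at local y ≈ -9 mm, so a straight push is enough. What's left to settle is the gripper body's clearance.

```bash
python3 -m creep '[[-0.012,0,0,-8,1],[-0.012,0,0,-8,1],[-0.012,0,0,-8,1],[-0.012,0,0,-8,1],[0,0,0,-1.5,1]]'
python3 - <<'E'
from h import *
np.set_printoptions(precision=3,suppress=True)
s=ctrl.read_state(); print(s["position"],s["eef_rot"])
R=np.array(s["eef_rot"]);p=np.array(s["position"])
im,d=optics.grab_frame("scene"); wi,wd=optics.grab_frame("wrist")
a=cv2.resize(im[80:300,400:560,::-1],(436,600));b=cv2.resize(wi[:,:,::-1],(364,273))
o=np.zeros((600,800,3),np.uint8);o[:,:436]=a;o[:273,436:]=b;cv2.imwrite("pics/e.png",o)
M=optics.camera_model("scene");K=np.array(M["camera_matrix"],float);vv,uu=np.mgrid[0:420,0:560]
q=cv2.undistortPoints(np.stack([uu,vv],-1).reshape(-1,1,2).astype(float),K,np.array([M["k1"],0,0,0],float))[:,0]
T=np.array(M["T"]); W=(np.c_[q[:,0],-q[:,1],-np.ones(len(q))]*d.reshape(-1,1))@T[:3,:3].T+T[:3,3]
L=(W-p)@R; m=(d.ravel()>0)&(np.abs(L[:,0])<.15)&(np.abs(L[:,2])<.15)&(L[:,1]<.01)&(L[:,1]>-.3)
for y0 in np.arange(-.26,.01,.01):
    k=m&(L[:,1]>=y0)&(L[:,1]<y0+.01)
    if k.sum()>3: print(round(y0,2),k.sum(),"x",np.percentile(L[k,0],[2,98]),"z",np.percentile(L[k,2],[2,98]))
Tw=np.array(optics.camera_model("wrist")["T"]);print("wristcam in tool",(Tw[:3,3]-p)@R,R.T@-Tw[:3,2])
E
```

```text
time_s: 2.25
position: [0.4127, 0.4098, 0.2384]
eef_rot: [[-0.153, -0.001, -0.988], [0.988, 0.004, -0.153], [0.004, -1.0, 0.0]]
ft_force: [-0.2, 0.2, -0.3]
finger_gap: 0.088
[0.413 0.41  0.238] [[-0.153 -0.001 -0.988]
 [ 0.988  0.004 -0.153]
 [ 0.004 -1.     0.   ]]
-0.26 68 x [-0.035 -0.022] z [-0.027 -0.004]
-0.25 89 x [-0.034 -0.019] z [-0.03  -0.005]
-0.24 108 x [-0.035 -0.015] z [-0.033 -0.005]
-0.23 125 x [-0.034 -0.012] z [-0.034 -0.007]
-0.22 150 x [-0.034 -0.008] z [-0.035 -0.006]
-0.21 182 x [-0.035 -0.005] z [-0.036 -0.003]
-0.2 173 x [-0.036 -0.001] z [-0.038 -0.007]
-0.19 201 x [-0.036  0.002] z [-0.038 -0.006]
-0.18 151 x [-0.03   0.006] z [-0.035 -0.009]
-0.17 288 x [-0.035  0.01 ] z [-0.037  0.005]
-0.16 301 x [-0.039  0.013] z [-0.037  0.016]
-0.15 132 x [-0.038  0.016] z [-0.035 -0.026]
-0.14 233 x [-0.038  0.016] z [-0.021 -0.007]
-0.13 233 x [-0.038  0.017] z [-0.021 -0.012]
-0.12 288 x [-0.038  0.017] z [-0.023 -0.013]
-0.11 989 x [-0.091  0.028] z [-0.034  0.028]
-0.1 321 x [-0.088  0.03 ] z [-0.035  0.017]
-0.09 376 x [-0.082  0.037] z [-0.035  0.03 ]
-0.08 262 x [-0.083  0.039] z [-0.034  0.021]
-0.07 27 x [-0.084 -0.05 ] z [-0.034  0.016]
-0.06 31 x [-0.061 -0.05 ] z [-0.012  0.005]
-0.05 125 x [-0.06   0.054] z [-0.011  0.01 ]
-0.04 98 x [-0.059  0.058] z [-0.012 -0.005]
-0.03 123 x [-0.058  0.06 ] z [-0.012  0.008]
-0.02 104 x [-0.056  0.058] z [-0.012  0.004]
-0.01 79 x [-0.054  0.058] z [-0.012  0.006]
wristcam in tool [ 0.001 -0.146  0.066] [-0.001  0.964 -0.267]
```

View pics/e.png

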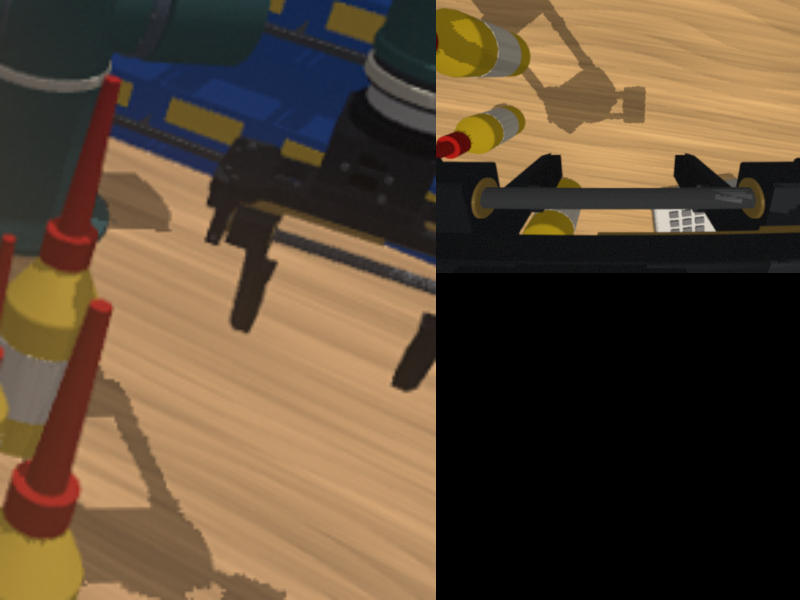

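The scans show the gripper body is about ±35 mm thick from 64 mm above the tips, while the fingers only reach about ±10 mm. With the tool vertical, the body would hit the bottle high up and tip it. I need the tool leaning back, with the tips forward. Rows act on the measured pose, so I'll test in free space whether pressing against the inner reach limit tilts the tool.

```bash
python3 -m creep '[[0.012,0,0.056,0,0],[0.012,0,0.056,0,0],[0.012,0,0.056,0,0],[0.012,0,0.056,0,0],[0.012,0,0.056,0,0]]' 5 && python3 -m creep '[[0.012,0,0.056,0,0],[0.012,0,0.056,0,0],[0.0,0,0.056,0,0],[-0.01,0,0,0,0],[-0.04,0,0,0,0]]' && python3 -m creep '[[-0.03,0,0,0,0],[-0.03,0,0,0,0],[-0.03,0,0,0,0],[-0.03,0,0,0,0],[-0.03,0,0,0,0]]'; python3 -c "
from rig import ctrl;print(ctrl.read_state()['q'])"
```

```text
time_s: 2.98
position: [0.1219, 0.4333, 0.2393]
eef_rot: [[-0.137, 0.0, -0.991], [0.991, 0.009, -0.137], [0.009, -1.0, -0.001]]
ft_force: [0.4, 0.4, -0.3]
finger_gap: 0.0406
time_s: 3.6
position: [-0.0529, 0.3872, 0.2408]
eef_rot: [[-0.139, -0.001, -0.99], [0.99, 0.014, -0.139], [0.014, -1.0, -0.001]]
ft_force: [0.7, -0.6, 1.2]
finger_gap: 0.0009
time_s: 4.22
position: [-0.0294, 0.2343, 0.2389]
eef_rot: [[-0.13, 0.001, -0.992], [0.991, 0.015, -0.13], [0.015, -1.0, -0.003]]
ft_force: [-0.2, -0.1, 0.5]
finger_gap: 0.0003
[ 9.12348700e+01 -4.05716032e+01  1.36670109e+02 -1.00092410e-01
  8.30457983e+01 -6.21147356e+00]
```

```bash
python3 -m creep '[[-0.03,0,0,0,0],[-0.03,0,0,0,0],[-0.03,0,0,0,0],[-0.03,0,0,0,0],[-0.03,0,0,0,0]]'; python3 -c "
from rig import ctrl;print(ctrl.read_state()['q'])"
```

```text
time_s: 4.85
position: [-0.0152, 0.1386, 0.241]
eef_rot: [[-0.118, 0.01, -0.993], [0.992, -0.038, -0.118], [-0.039, -0.999, -0.006]]
ft_force: [-1.3, -0.1, -0.2]
finger_gap: 0.001
[ 87.66380127 -54.08843229 141.021423    -0.68647864  95.24687335
  -9.17108246]
```

The test worked: at the joint limit the tool tilts and later rows keep the tilt. Here the lean comes near the base, so I'll use the outer reach limit toward -y, which tilts the tips forward along the push direction. I'll go there high up.

```bash
python3 -m creep '[[0.06,-0.05,0,0,0],[0.06,-0.05,0,0,0],[0.06,-0.05,-0.01,0,0],[0.06,-0.05,-0.03,0,0],[0.0,0,-0.06,0,0]]' && python3 -m creep '[[0,0,-0.06,0,0],[0,0,-0.06,0,0],[0,0,-0.06,0,0],[0,0,-0.05,10,0],[0,0,0,10,0]]' && python3 -m creep '[[0,0,0,10,0],[0,0,0,10.5,0],[0,0,0,10.5,0],[0,0,0,10.5,0],[0,0,0,10.5,0]]' && python3 -m creep '[[0.02,0,-0.02,10.5,0],[0.02,0,-0.02,9,0],[0.03,0,-0.05,0,0],[0,0,-0.06,0,0],[0,0,-0.06,0,0]]'; python3 -c "
from rig import ctrl;print(ctrl.read_state()['q'])
from h import *
z=np.load('pc_top.npz');W=z['W'];d=z['d']
from scipy.optimize import least_squares
for c in((.348,.198),(.606,.33)):
    m=(np.hypot(W[...,0]-c[0],W[...,1]-c[1])<.06)&(d>0)&(W[...,2]>.02)&(W[...,2]<.12);q=W[m]
    f=least_squares(lambda x:np.hypot(q[:,0]-x[0],q[:,1]-x[1])-x[2],[*c,.04],loss='soft_l1',f_scale=.003);print(f.x,len(q))
"
```

```text
time_s: 5.48
position: [0.0494, 0.3485, 0.3957]
eef_rot: [[-0.124, 0.011, -0.992], [0.992, -0.031, -0.125], [-0.032, -0.999, -0.007]]
ft_force: [0.5, 0.2, -1.0]
finger_gap: 0.0006
time_s: 6.1
position: [0.2896, 0.3804, 0.4]
eef_rot: [[0.236, 0.014, -0.972], [0.971, -0.027, 0.236], [-0.023, -1.0, -0.02]]
ft_force: [0.1, -0.8, -0.0]
finger_gap: 0.0007
time_s: 6.72
position: [0.2926, 0.3819, 0.401]
eef_rot: [[0.921, 0.015, -0.39], [0.391, -0.026, 0.92], [0.004, -1.0, -0.03]]
ft_force: [-0.2, 0.5, 0.1]
finger_gap: 0.0004
time_s: 7.35
position: [0.3855, 0.1877, 0.4081]
eef_rot: [[0.998, 0.017, -0.057], [0.057, -0.026, 0.998], [0.016, -1.0, -0.027]]
ft_force: [-0.1, 0.3, 0.2]
finger_gap: 0.001
[ 24.03421897 -15.81436053 105.28617757  -1.76000691  90.21958086
  20.75327757]
[0.33866218 0.2030953  0.03811866] 404
[0.60462359 0.32984212 0.03872314] 554
```

```bash
python3 -m creep '[[0.01,0,-0.06,0,0],[0.01,0,-0.06,0,0],[0.01,0,-0.06,0,0],[0,0,-0.06,0,0],[0,0,-0.06,0,0]]' && python3 -m creep '[[0,0,-0.06,0,0],[-0.03,0,-0.06,0,0],[-0.06,0,-0.06,0,0],[-0.06,0,-0.06,0,0],[-0.06,0,-0.06,0,0]]' && python3 -m creep '[[-0.06,0,-0.06,0,0],[-0.05,0,-0.06,0,0],[-0.02,0,-0.06,0,0],[0,0,-0.06,0,0],[0,0,-0.06,0,0]]' && python3 -m creep '[[0,0,-0.06,0,0],[0,0,-0.06,0,0],[0,0,-0.06,0,0],[0,0,-0.06,0,0],[0,0,-0.06,0,0]]' ; python3 -c "
from rig import ctrl;print(ctrl.read_state()['q'])"
```

```text
time_s: 7.98
position: [0.4344, -0.1191, 0.4201]
eef_rot: [[0.998, 0.026, -0.057], [0.058, -0.027, 0.998], [0.024, -0.999, -0.028]]
ft_force: [0.7, 0.4, -0.2]
finger_gap: 0.0005
time_s: 8.6
position: [0.2901, -0.3803, 0.4243]
eef_rot: [[0.998, 0.029, -0.056], [0.057, -0.03, 0.998], [0.027, -0.999, -0.031]]
ft_force: [1.0, -1.3, 0.7]
finger_gap: 0.0004
time_s: 9.22
position: [0.1968, -0.6616, 0.4345]
eef_rot: [[0.998, 0.03, -0.049], [0.05, -0.037, 0.998], [0.029, -0.999, -0.039]]
ft_force: [0.0, -0.8, 0.4]
finger_gap: 0.0005
time_s: 9.85
position: [0.2054, -0.9327, 0.4296]
eef_rot: [[0.998, 0.036, -0.045], [0.047, -0.063, 0.997], [0.033, -0.997, -0.065]]
ft_force: [6.0, -30.2, 26.3]
finger_gap: 0.0005
[-79.55495136  51.53241644  17.78035859   1.4135289  106.73598796
 -81.75528684]
```

```bash
python3 -m creep '[[0,0,0,0,0],[0,0,-0.03,0,0],[0,0,-0.03,0,0],[0,0,-0.03,0,0],[0,0,0,0,0]]' ; python3 -c "
from rig import ctrl;print(ctrl.read_state()['q'])"
```

```text
time_s: 10.48
position: [0.198, -0.9689, 0.3998]
eef_rot: [[0.998, 0.046, -0.042], [0.047, -0.113, 0.992], [0.041, -0.993, -0.115]]
ft_force: [-1.0, -0.2, 0.2]
finger_gap: 0.0005
[-80.41592828  53.43230243  17.81184444   1.54708739 101.913627
 -82.58247564]
```

```bash
python3 -m creep '[[0,0,-0.05,0,0],[0,0,-0.05,0,0],[0,0,-0.05,0,0],[0,0,-0.05,0,0],[0,0,-0.05,0,0]]' ; python3 -m creep '[[0,0,-0.05,0,0],[0,0,-0.05,0,0],[0,0,-0.05,0,0],[0,0,-0.05,0,0],[0,0,-0.05,0,0]]' ;python3 -c "
from rig import ctrl;print(ctrl.read_state()['q'])"
```

```text
time_s: 11.1
position: [0.1807, -1.0507, 0.3803]
eef_rot: [[0.996, 0.079, -0.033], [0.055, -0.29, 0.955], [0.066, -0.954, -0.294]]
ft_force: [0.5, -0.4, -1.3]
finger_gap: 0.0004
time_s: 11.72
position: [0.1633, -1.1142, 0.4046]
eef_rot: [[0.994, 0.105, -0.017], [0.064, -0.464, 0.883], [0.085, -0.879, -0.468]]
ft_force: [-0.2, 0.6, -0.8]
finger_gap: 0.0003
[-83.87223095  55.45306568  17.81479738   3.19094958  78.48684049
 -86.19607826]
```

```bash
python3 -m creep '[[0,0,-0.05,0,0],[0,0,-0.05,0,0],[0,0,-0.05,0,0],[0,0,0,0,0],[0,0,0,0,0]]' ; python3 -c "
from rig import ctrl;print(ctrl.read_state()['q'])"
```

```text
time_s: 12.35
position: [0.1513, -1.1436, 0.4385]
eef_rot: [[0.993, 0.116, -0.004], [0.069, -0.563, 0.823], [0.093, -0.818, -0.567]]
ft_force: [-0.9, 0.1, -0.0]
finger_gap: 0.0005
[-84.787072    54.67650343  17.81442656   3.86570197  72.60933607
 -87.09115798]
```

The tool now leans 35° with the tips pointing toward -y, as needed. Carrying this orientation back.

```bash
python3 -m creep '[[0.0083,-0.03,0.042,0,0],[0.0083,-0.03,0.042,0,0],[0.0083,-0.03,0.042,0,0],[0.0083,-0.03,0.042,0,0],[0.0083,-0.03,0.042,0,0]]' && python3 -m creep '[[0.0083,-0.03,0.042,0,0],[0.0083,-0.03,0.042,0,0],[0.03,-0.028,0.042,0,0],[0.03,-0.028,0.042,0,0],[0.03,-0.028,0.042,0,0]]'; cat >mv.py <<'E'
import sys
from h import *
s=ctrl.read_state();R=np.array(s["eef_rot"]);p=np.array(s["position"]);t=np.array([float(x) for x in sys.argv[1:4]])
np.set_printoptions(precision=4,suppress=True)
print(round(s["time_s"],2),p,"q",np.round(s["q"]),"yaxis",R[:,1],"xaxis",R[:,0]);print("tool shift",R.T@(t-p),np.linalg.norm(t-p), "F",np.round(s["ft_force"],1),s["finger_gap"])
E
python3 mv.py .43 -.12 .42
```

```text
time_s: 12.98
position: [0.1745, -0.8957, 0.432]
eef_rot: [[0.993, 0.115, -0.004], [0.068, -0.556, 0.828], [0.093, -0.823, -0.56]]
ft_force: [0.2, 0.7, 0.9]
finger_gap: 0.0005
time_s: 13.6
position: [0.2645, -0.626, 0.4483]
eef_rot: [[0.993, 0.117, 0.0], [0.066, -0.562, 0.824], [0.097, -0.819, -0.566]]
ft_force: [0.6, -0.9, 0.9]
finger_gap: 0.0007
13.6 [ 0.2645 -0.626   0.4483] q [-66.  -9. 102.  -9.  53. -64.] yaxis [ 0.1171 -0.5621 -0.8188] xaxis [0.9931 0.0662 0.0966]
tool shift [ 0.1951 -0.2418  0.4332] 0.5331557601765036 F [ 0.6 -0.9  0.9] 0.0006567333795883613
```

```bash
for i in 1 2; do :; done; python3 -m creep '[[0.021,-0.025,0.046,0,0],[0.021,-0.025,0.046,0,0],[0.021,-0.025,0.046,0,0],[0.021,-0.025,0.046,0,0],[0.021,-0.025,0.046,0,0]]' && python3 -m creep '[[0.021,-0.025,0.046,0,0],[0.021,-0.025,0.046,0,0],[0.021,-0.025,0.046,0,0],[0.021,-0.025,0.046,0,0],[0.004,-0.033,0.05,0,0]]' && python3 -m creep '[[0.004,-0.033,0.05,0,0],[0.004,-0.033,0.05,0,0],[0.004,-0.033,0.05,0,0],[0.004,-0.033,0.05,0,0],[0.004,-0.033,0.05,0,0]]'
python3 mv.py .475 .43 .30
```

```text
time_s: 14.22
position: [0.357, -0.3507, 0.4371]
eef_rot: [[0.992, 0.126, 0.007], [0.066, -0.569, 0.82], [0.107, -0.813, -0.573]]
ft_force: [1.5, 0.2, 0.2]
finger_gap: 0.0009
time_s: 14.85
position: [0.4316, -0.0669, 0.4265]
eef_rot: [[0.99, 0.14, 0.015], [0.068, -0.57, 0.819], [0.123, -0.81, -0.573]]
ft_force: [0.9, -0.3, 0.3]
finger_gap: 0.0005
time_s: 15.48
position: [0.4308, 0.2458, 0.4247]
eef_rot: [[0.988, 0.152, 0.016], [0.073, -0.563, 0.823], [0.134, -0.812, -0.567]]
ft_force: [1.1, -0.4, 0.6]
finger_gap: 0.0004
15.47 [0.4308 0.2458 0.4247] q [ 47.   2.  94. -31. 102.  43.] yaxis [ 0.1519 -0.5629 -0.8124] xaxis [0.9883 0.073  0.1342]
tool shift [0.0404 0.0044 0.2231] 0.22678881042816995 F [ 1.1 -0.4  0.6] 0.0004269115641099088
```

```bash
cat > clr.py <<'E'
from h import *
from scipy.spatial.transform import Rotation as Ro
s=ctrl.read_state();R0=np.array(s["eef_rot"])
g=lambda a,b,n:np.linspace(a,b,n)
def box(x,y,z):return np.stack(np.meshgrid(x,y,z),-1).reshape(-1,3)
body=np.vstack([box(g(-.0935,.0935,25),-g(.064,.12,8),g(-.036,.036,9)),box(g(-.04,.04,7),-g(.12,.3,14),g(-.04,.04,7)),box(g(-.02,.02,3),-g(.12,.17,4),g(.04,.085,4))])
def prof(k):return lambda z:np.interp(z/k,[0,.105,.13,.15,.151,.25],[.029,.029,.016,.016,.01,.005])
big=[((.339,.203),prof(1.33)),((.605,.33),prof(1.33))]
def clear(P,c,pr):
    d=np.hypot(P[:,0]-c[0],P[:,1]-c[1])-pr(P[:,2]); d[P[:,2]>.34]=9; return d.min()
if __name__=="__main__":
  for phi in(0,-7,-13):
    R=R0@Ro.from_rotvec([0,np.radians(phi),0]).as_matrix()
    print("phi",phi,"x",R[:,0].round(3),"lowest body/fin dz",)
    for y in(.42,.36,.3,.26,.24,.22,.2,.18,.14,.1,.06):
      r=[]
      for x in np.arange(.45,.506,.006):
        P=body@R.T+[x,y,.02]; r.append([clear(P,*b)*1000 for b in big])
      r=np.array(r);print(y,r.min(1).round().astype(int))
    P=body@R.T+[0,0,.02]; 
    print("small bottle clear with axis ahead by", [(a,round(clear(P,(0.0+.1*a,-a),prof(1.))*1000)) for a in(.03,.034,.038)])
E
python3 clr.py
```

```text
phi 0 x [0.988 0.073 0.134] lowest body/fin dz
0.42 [97 94 91 88 85 83 81 79 77 76]
0.36 [56 51 46 41 36 32 28 24 21 18]
0.3 [ 44  38  32  26  20  14   8   2  -4 -10]
0.26 [ 28  29  31  25  19  13   7   1  -5 -11]
0.24 [ 8 10 13 16 20 16 10  4 -1 -7]
0.22 [-10  -7  -3   2   7  13  15   9   4  -2]
0.2 [-22 -16 -10  -4   1   7  13  17  12   8]
0.18 [-27 -21 -16 -10  -4   2   8  14  19  24]
0.14 [-27 -22 -16 -10  -5   1   7  13  19  25]
0.1 [-16 -15 -11  -6  -1   4  10  16  22  27]
0.06 [17 23 25 27 29 32 35 39 43 47]
small bottle clear with axis ahead by [(0.03, 8), (0.034, 12), (0.038, 16)]
phi -7 x [0.983 0.173 0.064] lowest body/fin dz
0.42 [104 100  98  95  93  91  89  87  86  85]
0.36 [58 53 49 45 41 37 34 31 28 26]
0.3 [ 40  34  28  23  17  11   5  -1  -7 -13]
0.26 [21 22 25 28 22 16 10  4 -2 -8]
0.24 [ 2  5  8 13 17 18 13  7  1 -5]
0.22 [-14  -8  -3   3   9  15  18  12   6   0]
0.2 [-19 -14  -8  -2   4   9  15  17  12   7]
0.18 [-24 -18 -12  -6  -1   5  11  17  23  19]
0.14 [-28 -23 -18 -12  -6   0   6  12  18  24]
0.1 [-7 -6 -5 -2  2  6 11 16 21 27]
0.06 [15 20 26 32 37 39 42 45 48 52]
small bottle clear with axis ahead by [(0.03, 9), (0.034, 13), (0.038, 17)]
phi -13 x [0.967 0.256 0.003] lowest body/fin dz
0.42 [110 107 105 102 100  98  97  95  94  92]
0.36 [62 58 54 50 46 43 40 38 36 34]
0.3 [ 38  32  26  20  14   8   2  -4 -10 -16]
0.26 [16 18 22 26 22 16 11  5 -1 -7]
0.24 [-1  3  8 13 18 22 16 10  4 -2]
0.22 [-11  -5   1   6  12  18  21  15   9   3]
0.2 [-16 -10  -5   1   7  13  18  20  14   9]
0.18 [-21 -16 -10  -4   2   8  13  19  23  18]
0.14 [-26 -26 -20 -14  -8  -3   3   9  15  21]
0.1 [ 0  1  3  5  7 11 15 19 24 29]
0.06 [14 19 25 31 36 42 48 51 54 57]
small bottle clear with axis ahead by [(0.03, 9), (0.034, 13), (0.038, 17)]
```

```bash
python3 -m creep '[[0.01,0.001,0.056,0,0.41],[0.01,0.001,0.056,0,0.41],[0.01,0.001,0.056,0,0.41],[0.01,0.001,0.056,0,0.41],[0,0,0,-7,0.41]]'
python3 mv.py .476 .40 .05
```

```text
time_s: 16.1
position: [0.4754, 0.4463, 0.2976]
eef_rot: [[0.981, 0.16, -0.111], [0.183, -0.555, 0.811], [0.068, -0.816, -0.574]]
ft_force: [-0.3, -1.0, -0.8]
finger_gap: 0.0359
16.1 [0.4754 0.4463 0.2976] q [ 55.  25.  80. -27.  98.  47.] yaxis [ 0.1599 -0.5553 -0.8162] xaxis [0.9808 0.1827 0.0679]
tool shift [-0.0247  0.2279  0.1044] 0.25190114381618567 F [-0.3 -1.  -0.8] 0.03586017210706404
```

```bash
python3 -m creep '[[-0.005,0.05,0.023,0,0.41],[-0.005,0.05,0.023,0,0.41],[-0.005,0.05,0.023,0,0.41],[-0.005,0.05,0.023,0,0.41],[-0.001,0.01,0.005,0,0.41]]'
python3 mv.py .475 .29 .018
```

```text
time_s: 16.73
position: [0.4804, 0.4119, 0.0659]
eef_rot: [[0.98, 0.167, -0.112], [0.186, -0.546, 0.817], [0.075, -0.821, -0.566]]
ft_force: [-0.6, -0.9, -0.2]
finger_gap: 0.0364
16.73 [0.4804 0.4119 0.0659] q [ 53.  33.  94. -28.  77.  56.] yaxis [ 0.1669 -0.5456 -0.8213] xaxis [0.9796 0.1863 0.0754]
tool shift [-0.0316  0.1049 -0.0719] 0.13106909433157304 F [-0.6 -0.9 -0.2] 0.03638532828451216
```

```bash
python3 -m creep '[[-0.008,0.026,-0.018,0,0.41],[-0.008,0.026,-0.018,0,0.41],[-0.008,0.026,-0.018,0,0.41],[-0.006,0.022,-0.015,0,0.41],[0,0,0,0,0.41]]'
python3 mv.py .476 .24 .018; python3 - <<'E'
from clr import *
p=np.array(s["position"]);print([round(clear(body@R0.T+p,*b)*1000) for b in big])
im,d=optics.grab_frame("scene");im2,_=optics.grab_frame("top")
o=np.hstack([cv2.resize(im[150:360,280:560,::-1],(400,300)),cv2.resize(im2[150:360,80:360,::-1],(400,300))]);cv2.imwrite("pics/f.png",o)
E
```

```text
time_s: 17.35
position: [0.4823, 0.3019, 0.0288]
eef_rot: [[0.978, 0.18, -0.107], [0.188, -0.535, 0.824], [0.091, -0.826, -0.557]]
ft_force: [-0.2, -0.0, 0.6]
finger_gap: 0.0364
17.35 [0.4823 0.3019 0.0288] q [ 47.  28. 107. -33.  67.  56.] yaxis [ 0.1795 -0.5347 -0.8257] xaxis [0.9779 0.1883 0.0907]
tool shift [-0.0188  0.0409 -0.0443] 0.06311446581534516 F [-0.2 -0.   0.6] 0.03635163010147008
[68, 10]
```

View pics/f.png

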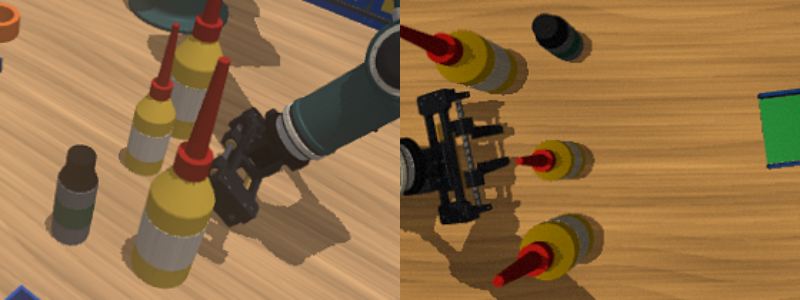

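The tool sits between the two large bottles with at least 10 mm clearance. The fingers (crop column ~490) are behind the small bottle (~560, 160), so I'll start the push slowly.

```bash
python3 -m creep '[[-0.004,0.008,-0.009,0,0.41],[-0.004,0.008,-0.009,0,0.41],[-0.004,0.008,-0.009,0,0.41],[-0.004,0.008,-0.009,0,0.41],[-0.003,0.008,-0.009,0,0.41]]'
python3 mv.py .487 .20 .02; cat > bt.py <<'E'
from clr import *
from scipy.optimize import least_squares
p=np.array(s["position"])
c0=p[:2]+np.array([-.01,-.04])
for c in("top","scene"):
    im,d=optics.grab_frame(c);M=optics.camera_model(c);K=np.array(M["camera_matrix"],float);vv,uu=np.mgrid[0:420,0:560]
    q=cv2.undistortPoints(np.stack([uu,vv],-1).reshape(-1,1,2).astype(float),K,np.array([M["k1"],0,0,0],float))[:,0]
    T=np.array(M["T"]);W=(np.c_[q[:,0],-q[:,1],-np.ones(len(q))]*d.reshape(-1,1))@T[:3,:3].T+T[:3,3]
    h=cv2.cvtColor(im,cv2.COLOR_RGB2HSV).reshape(-1,3)
    m=(d.ravel()>0)&(np.hypot(W[:,0]-c0[0],W[:,1]-c0[1])<.055)&(W[:,2]>.01)&(W[:,2]<.11)&((h[:,0]>18)&(h[:,0]<35)&(h[:,1]>120))
    w=W[m]
    if len(w)<25: print(c,"few",len(w));continue
    f=least_squares(lambda x:np.hypot(w[:,0]-x[0],w[:,1]-x[1])-.029,c0,loss="soft_l1",f_scale=.003).x
    t=(d.ravel()>0)&(np.hypot(W[:,0]-f[0],W[:,1]-f[1])<.05)&(W[:,2]>.19)&((h[:,0]<8)|(h[:,0]>172))&(h[:,1]>150)
    tp=W[t].mean(0) if t.sum() else np.zeros(3)
    r=f-np.array([.5035,-.135]);ax=np.array([.102,-.995]);ay=np.array([.995,.102])
    print(c,len(w),"bottle",f.round(4),"local",(r@ax).round(4),(r@ay).round(4),"lean",((tp[:2]-f)/tp[2]).round(3))
dd=f-p[:2];ux=R0[:2,0]/np.linalg.norm(R0[:2,0]);print("rel tip, along x",(dd@ux).round(4),"fwd",(dd@[ux[1],-ux[0]]).round(4),"clr",[round(clear(body@R0.T+p,*b)*1000) for b in big],"small",round(clear(body@R0.T+p,f,prof(1.))*1000))
E
python3 bt.py
```

```text
time_s: 18.08
position: [0.4789, 0.2438, 0.0215]
eef_rot: [[0.976, 0.188, -0.107], [0.192, -0.527, 0.828], [0.1, -0.829, -0.55]]
ft_force: [-1.2, 6.9, 4.8]
finger_gap: 0.0359
18.07 [0.4789 0.2438 0.0215] q [ 43.  24. 113. -35.  63.  56.] yaxis [ 0.188  -0.5266 -0.829 ] xaxis [0.9763 0.1919 0.0995]
tool shift [-0.0006  0.0258 -0.0363] 0.044576897419130776 F [-1.2  6.9  4.8] 0.035878163423263006
top 224 bottle [0.4594 0.2028] local -0.3406 -0.0094 lean [ 0.    -0.016]
scene 520 bottle [0.4587 0.2021] local -0.34 -0.0102 lean [0.02  0.005]
rel tip, along x -0.0278 fwd 0.037 clr [19, 22] small 13
```

The push works and the bottle stays upright, but it bears on the outer edge of the left finger. I'll back off slightly and widen the fingers so the left one is behind its centre.

```bash
python3 -m creep '[[0,-0.006,0.009,0,0.41],[-0.003,0,0,0,0.58],[0,0,0,0,0.58],[0,0.006,-0.008,0,0.58],[0,0.006,-0.008,0,0.58]]' && python3 -m creep '[[0.0,0.007,-0.009,0,0.58],[0.0,0.007,-0.009,0,0.58],[0.0,0.007,-0.009,0,0.58],[0.0,0.007,-0.009,0,0.58],[0,0.0,0,0,0.58]]'
python3 mv.py .490 .17 .02;python3 bt.py
```

```text
time_s: 18.8
position: [0.4773, 0.2342, 0.0197]
eef_rot: [[0.976, 0.187, -0.107], [0.192, -0.528, 0.827], [0.098, -0.829, -0.551]]
ft_force: [-1.4, 3.8, 3.1]
finger_gap: 0.0511
time_s: 19.42
position: [0.4896, 0.19, 0.0195]
eef_rot: [[0.976, 0.192, -0.102], [0.189, -0.521, 0.833], [0.106, -0.832, -0.544]]
ft_force: [-1.5, 0.3, -0.7]
finger_gap: 0.0511
19.43 [0.4896 0.19   0.0195] q [ 38.  21. 117. -38.  59.  54.] yaxis [ 0.1918 -0.5205 -0.832 ] xaxis [0.9761 0.1895 0.1065]
tool shift [-0.0034  0.0101 -0.017 ] 0.020054073332248987 F [-1.5  0.3 -0.7] 0.05109513158353495
top 193 bottle [0.4785 0.1541] local -0.2903 0.0046 lean [ 0.001 -0.025]
scene 465 bottle [0.4781 0.1532] local -0.2894 0.0041 lean [0.017 0.01 ]
rel tip, along x -0.0183 fwd 0.034 clr [11, 30] small 10
```

```bash
python3 -m creep '[[0.001,0.006,-0.0095,0,0.58],[0.001,0.006,-0.0095,0,0.58],[0.001,0.006,-0.0095,0,0.58],[0.001,0.006,-0.0095,0,0.58],[0.001,0.006,-0.0095,0,0.58]]'
python3 mv.py .505 .09 .02;python3 bt.py
```

```text
time_s: 20.15
position: [0.5045, 0.1324, 0.0195]
eef_rot: [[0.976, 0.19, -0.104], [0.19, -0.522, 0.832], [0.103, -0.832, -0.545]]
ft_force: [-2.1, 2.0, -0.5]
finger_gap: 0.0509
20.15 [0.5045 0.1324 0.0195] q [ 33.  20. 120. -41.  56.  51.] yaxis [ 0.1895 -0.5216 -0.8319] xaxis [0.9763 0.1902 0.1032]
tool shift [-0.0075  0.0218 -0.0356] 0.04242092430391447 F [-2.1  2.  -0.5] 0.05093669821619683
top 161 bottle [0.5054 0.1081] local -0.2417 0.0266 lean [-0.005 -0.017]
scene 392 bottle [0.5048 0.1059] local -0.2395 0.0259 lean [0.019 0.013]
rel tip, along x -0.0047 fwd 0.0261 clr [19, 65] small 2
```

```bash
python3 -m creep '[[0.004,-0.013,0.021,0,0.58],[0,0,0,5.5,0.3],[0,0,0,5.5,0.3],[0,0,0,0,0.3],[0,0,0,0,0.3]]'
python3 mv.py .505 .14 .02;python3 bt.py
```

```text
time_s: 20.88
position: [0.5066, 0.1638, 0.0207]
eef_rot: [[0.977, 0.195, 0.087], [0.028, -0.519, 0.854], [0.212, -0.832, -0.513]]
ft_force: [-0.4, -0.1, -0.6]
finger_gap: 0.0262
20.88 [0.5066 0.1638 0.0207] q [ 35.  21. 118. -39.  58.  63.] yaxis [ 0.195  -0.5193 -0.832 ] xaxis [0.977  0.0278 0.2116]
tool shift [-0.0024  0.0126 -0.0201] 0.02389007107449882 F [-0.4 -0.1 -0.6] 0.026174466877589193
top 163 bottle [0.5058 0.1073] local -0.2409 0.027 lean [-0.006 -0.017]
scene 408 bottle [0.5046 0.1063] local -0.24 0.0257 lean [0.017 0.017]
rel tip, along x -0.0037 fwd 0.0574 clr [22, 47] small 31
```

```bash
python3 -m creep '[[-0.001,0.0065,-0.0105,0,0.3],[-0.001,0.0055,-0.009,0,0.3],[-0.001,0.0055,-0.009,0,0.3],[-0.001,0.0065,-0.0105,0,0.3],[-0.001,0.0065,-0.0105,0,0.3]]' && python3 bt.py && python3 -m creep '[[-0.001,0.0065,-0.0105,0,0.3],[-0.001,0.0065,-0.0105,0,0.3],[-0.001,0.0065,-0.0105,0,0.3],[-0.001,0.0065,-0.0105,0,0.3],[-0.001,0.0065,-0.0105,0,0.3]]'
python3 mv.py .505 .0 .02;python3 bt.py
```

```text
time_s: 21.6
position: [0.5042, 0.1029, 0.02]
eef_rot: [[0.976, 0.197, 0.086], [0.029, -0.517, 0.856], [0.214, -0.833, -0.51]]
ft_force: [-0.1, 2.5, 1.2]
finger_gap: 0.0265
top 152 bottle [0.5035 0.0711] local -0.2051 0.0211 lean [-0.007 -0.015]
scene 373 bottle [0.551  0.0895] local -0.2185 0.0702 lean [-0.205 -0.089]
rel tip, along x 0.0464 fwd 0.0148 clr [25, 97] small -11
time_s: 22.32
position: [0.5018, 0.0377, 0.0193]
eef_rot: [[0.976, 0.199, 0.087], [0.029, -0.516, 0.856], [0.215, -0.833, -0.51]]
ft_force: [-0.1, 4.1, 2.3]
finger_gap: 0.0265
22.32 [0.5018 0.0377 0.0193] q [ 23.  15. 127. -46.  50.  59.] yaxis [ 0.1991 -0.5163 -0.8329] xaxis [0.9761 0.0292 0.2152]
tool shift [ 0.0022  0.0195 -0.0323] 0.03781348784436852 F [-0.1  4.1  2.3] 0.02649558181971013
top 127 bottle [0.5015 0.0056] local -0.1401 0.0124 lean [-0.01  -0.003]
scene 310 bottle [0.5486 0.0251] local -0.1547 0.0612 lean [-0.204 -0.089]
rel tip, along x 0.0464 fwd 0.0139 clr [57, 142] small -12
```

```bash
sed -i 's/\[-.01,-.04\]/[-.0,-.032]/' bt.py; python3 -m creep '[[0,0.0065,-0.0105,0,0.3],[0,0.0065,-0.0105,0,0.3],[0,0.0065,-0.0105,0,0.3],[0,0.0065,-0.0105,0,0.3],[0,0.0065,-0.0105,0,0.3]]' && python3 bt.py && python3 -m creep '[[0,0.0065,-0.0105,0,0.3],[0,0.0065,-0.0105,0,0.3],[0,0.0065,-0.0105,0,0.3],[0,0.005,-0.008,0,0.3],[0,0.004,-0.006,0,0.3]]'
python3 mv.py .505 -.11 .02;python3 bt.py
```

```text
time_s: 23.05
position: [0.5027, -0.0283, 0.0186]
eef_rot: [[0.977, 0.197, 0.087], [0.029, -0.517, 0.855], [0.214, -0.833, -0.511]]
ft_force: [-0.1, 3.5, 1.7]
finger_gap: 0.0265
top 136 bottle [ 0.502  -0.0606] local -0.0742 0.0061 lean [-0.006  0.008]
scene 265 bottle [ 0.5009 -0.0632] local -0.0717 0.0047 lean [0.013 0.014]
rel tip, along x -0.0028 fwd 0.0349 clr [73, 196] small 9
time_s: 23.78
position: [0.5035, -0.086, 0.0177]
eef_rot: [[0.977, 0.196, 0.087], [0.028, -0.518, 0.855], [0.212, -0.833, -0.512]]
ft_force: [-0.4, 6.0, 3.1]
finger_gap: 0.0263
23.77 [ 0.5035 -0.086   0.0177] q [  8.  12. 131. -53.  43.  52.] yaxis [ 0.1956 -0.5181 -0.8326] xaxis [0.9768 0.0276 0.2123]
tool shift [ 0.0013  0.0108 -0.0215] 0.024144831459539676 F [-0.4  6.   3.1] 0.02634636777982315
top 163 bottle [ 0.5029 -0.1187] local -0.0163 0.0011 lean [-0.006  0.013]
scene 231 bottle [ 0.5018 -0.1195] local -0.0156 -0.0001 lean [0.014 0.021]
rel tip, along x -0.0026 fwd 0.0334 clr [114, 246] small 7
```

```bash
python3 -m creep '[[0,0.0023,-0.004,0,0.3],[0,0.0023,-0.004,0,0.3],[0,0.0023,-0.004,0,0.3],[0,0.0018,-0.0035,0,0.3],[0,0.001,-0.002,0,0.3]]'; python3 bt.py;  python3 mv.py .505 -.11 .02
```

```text
time_s: 24.5
position: [0.5028, -0.1071, 0.0178]
eef_rot: [[0.977, 0.194, 0.086], [0.027, -0.518, 0.855], [0.21, -0.833, -0.512]]
ft_force: [0.1, 4.0, 0.5]
finger_gap: 0.0263
top 173 bottle [ 0.5025 -0.1403] local 0.0052 -0.0015 lean [-0.006  0.014]
scene 204 bottle [ 0.5014 -0.1404] local 0.0052 -0.0026 lean [0.013 0.021]
rel tip, along x -0.0022 fwd 0.0332 clr [132, 265] small 7
24.6 [ 0.5027 -0.1072  0.0178] q [  6.  11. 131. -54.  42.  51.] yaxis [ 0.1935 -0.5187 -0.8328] xaxis [0.9773 0.0273 0.2101]
tool shift [ 0.0026  0.0001 -0.0033] 0.004182783037151274 F [0.1 1.5 0.5] 0.026348506853507748
```

```bash
python3 -m creep '[[0,0.0005,-0.001,0,0.3],[0,0.0005,-0.001,0,0.3],[0,0.0005,-0.001,0,0.3],[0,0,0,0,0.3],[0,0,0,0,0.3]]'; python3 bt.py
```

```text
time_s: 25.22
position: [0.5025, -0.1107, 0.0178]
eef_rot: [[0.977, 0.193, 0.086], [0.027, -0.519, 0.855], [0.209, -0.833, -0.512]]
ft_force: [0.1, 1.7, -0.5]
finger_gap: 0.0268
top 171 bottle [ 0.5022 -0.1437] local 0.0085 -0.0022 lean [-0.005  0.013]
scene 211 bottle [ 0.5014 -0.1436] local 0.0084 -0.003 lean [0.013 0.021]
rel tip, along x -0.002 fwd 0.0328 clr [135, 268] small 7
```

```bash
python3 -m creep '[[0,0.0005,-0.001,0,0.3],[0,0.0005,-0.001,0,0.3],[0,0,0,0,0.3],[0,0,0,0,0.3],[0,0,0,0,0.3]]'; python3 bt.py
```

```text
time_s: 25.95
position: [0.5026, -0.111, 0.0177]
eef_rot: [[0.977, 0.195, 0.086], [0.027, -0.515, 0.856], [0.211, -0.835, -0.509]]
ft_force: [-0.6, 2.4, 1.2]
finger_gap: 0.0264
top 176 bottle [ 0.5021 -0.1442] local 0.009 -0.0023 lean [-0.005  0.015]
scene 199 bottle [ 0.5015 -0.1437] local 0.0085 -0.0029 lean [0.011 0.02 ]
rel tip, along x -0.0021 fwd 0.0326 clr [136, 270] small 6
```

The bottle is home: of 2 mm commanded it moved only about 0.4 mm, so it is against the wall, and it's upright. Before pressing I'll check whether the leaning tool clears the bottle at the button.

```bash
python3 - <<'E'
from clr import *
fing=box(g(-.022,.022,5),-g(0,.064,10),g(-.012,.012,3))
for name,y in(("now",R0[:,1]),("15deg",np.array([.1,-.25,-.963]))):
  x=R0[:,0]-y*(R0[:,0]@y);x/=np.linalg.norm(x);R=np.c_[x,y,np.cross(x,y)]
  for phi in range(-180,180,15):
    Q=R@Ro.from_rotvec([0,np.radians(phi),0]).as_matrix()
    o=[]
    for dy in(0,-.01):
      P=np.vstack([body,fing])@Q.T+[.515,-.2345+dy,.066]
      o.append((round(clear(P,(.502,-.144),prof(1.))*1000),))
    if max(o)[0]>0:print(name,phi,"yaw",round(np.degrees(np.arctan2(Q[1,0],Q[0,0]))),o, "minz",((fing@Q.T)[:,2].min()*1000).round())
E
python3 -m creep '[[0,-0.013,0.021,0,0.3],[0,-0.013,0.021,0,0.3],[0.006,-0.07,-0.02,0,0.3],[0.01,-0.05,-0.03,0,0.3],[0.01,-0.05,-0.03,0,0.3]]'; python3 -m creep '[[0.005,-0.05,0.02,0,0],[0.01,-0.05,-0.03,0,0],[0.01,-0.05,-0.03,0,0],[0.01,-0.05,-0.03,0,0],[0.01,-0.05,-0.03,0,0]]';python3 mv.py .43 .12 .45
```

```text
time_s: 26.68
position: [0.4847, -0.0683, 0.2888]
eef_rot: [[0.981, 0.178, 0.079], [0.025, -0.522, 0.853], [0.193, -0.834, -0.516]]
ft_force: [1.0, -0.1, -0.2]
finger_gap: 0.0005
26.68 [ 0.4847 -0.0683  0.2888] q [ 11. -11. 120. -35.  70.  25.] yaxis [ 0.1777 -0.5217 -0.8344] xaxis [0.9809 0.0255 0.193 ]
tool shift [-0.0177 -0.2425  0.073 ] 0.25387722643298366 F [ 1.  -0.1 -0.2] 0.0005491108317790318out of range
```

My first call was refused because a shift was too large, and the second ran straight from contact. I'll check the bottle.

```bash
sed 's/^c0=.*/c0=np.array([.502,-.143])/' bt.py > bs.py; python3 bs.py; python3 - <<'E'
from h import *
im,d=optics.grab_frame("scene");im2,_=optics.grab_frame("top")
o=np.hstack([cv2.resize(im[60:270,180:460,::-1],(400,300)),cv2.resize(im2[120:330,250:530,::-1],(400,300))]);cv2.imwrite("pics/g.png",o)
E
```

```text
top 172 bottle [ 0.5018 -0.1443] local 0.009 -0.0027 lean [-0.003  0.015]
scene 388 bottle [ 0.5011 -0.1438] local 0.0085 -0.0033 lean [0.013 0.021]
rel tip, along x 0.0144 fwd 0.0759 clr [188, 331] small 112
```

View pics/g.png

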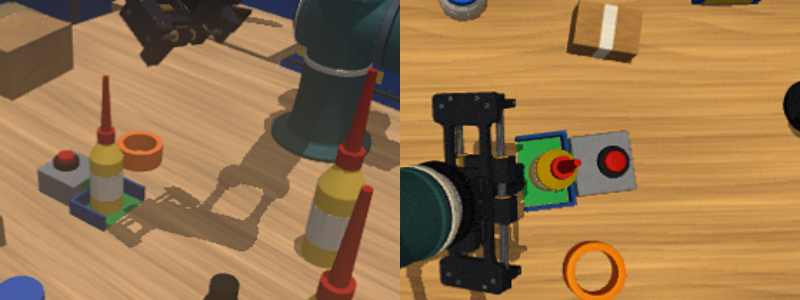

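The bottle stands upright in the stall and nothing was disturbed. With this lean the tool would hit the spout at the button, so I'll bring it upright at the outer reach limit on the +y side.

```bash
python3 -m creep '[[-0.0036,-0.0485,0.0146,0,0],[-0.0036,-0.0485,0.0146,0,0],[-0.0036,-0.0485,0.0146,0,0],[-0.0036,-0.0485,0.0146,0,0],[-0.0036,-0.0485,0.0146,0,0]]' && python3 -m creep '[[-0.02,-0.03,0.041,0,0],[-0.02,-0.03,0.041,0,0],[-0.02,-0.03,0.041,0,0],[-0.02,-0.03,0.041,0,0],[-0.02,-0.03,0.041,0,0]]' && python3 -m creep '[[-0.03,-0.03,0.035,0,0],[-0.05,-0.025,0.0225,0,0],[-0.05,-0.025,0.0225,0,0],[-0.05,-0.025,0.0225,0,0],[-0.05,-0.025,0.0225,0,0]]' && python3 -m creep '[[-0.05,-0.025,0.0225,0,0],[-0.05,-0.025,0.0225,0,0],[-0.05,-0.025,0.0225,0,0],[-0.04,-0.027,0.03,0,0],[-0.02,-0.03,0.041,0,0]]';python3 mv.py -.2 .9 .45
```

```text
time_s: 27.5
position: [0.4252, 0.1198, 0.4373]
eef_rot: [[0.986, 0.152, 0.076], [0.018, -0.535, 0.845], [0.168, -0.831, -0.53]]
ft_force: [1.0, 0.5, 0.4]
finger_gap: 0.001
time_s: 28.12
position: [0.3162, 0.3757, 0.426]
eef_rot: [[0.987, 0.142, 0.075], [0.016, -0.552, 0.834], [0.16, -0.822, -0.547]]
ft_force: [0.9, 0.4, 0.5]
finger_gap: 0.0008
time_s: 28.75
position: [0.0753, 0.5512, 0.4099]
eef_rot: [[0.988, 0.137, 0.078], [0.016, -0.579, 0.816], [0.157, -0.804, -0.573]]
ft_force: [0.4, 1.4, -0.1]
finger_gap: 0.0005
time_s: 29.38
position: [-0.147, 0.7381, 0.3854]
eef_rot: [[0.986, 0.142, 0.082], [0.021, -0.602, 0.798], [0.163, -0.786, -0.597]]
ft_force: [-0.3, 2.2, 0.4]
finger_gap: 0.0007
29.38 [-0.147   0.7381  0.3854] q [100.  52.  29.  -3. 137. 101.] yaxis [ 0.1421 -0.602  -0.7858] xaxis [0.9865 0.0206 0.1626]
tool shift [-0.0385 -0.1558  0.0864] 0.18221634444814902 F [-0.3  2.2  0.4] 0.0007340920421846169
```

```bash
python3 -m creep '[[-0.005,-0.03,0.04,0,0],[-0.005,-0.03,0.04,0,0],[-0.005,-0.03,0.04,0,0],[-0.005,-0.03,0.04,0,0],[-0.005,-0.03,0.04,0,0]]' && python3 -m creep '[[-0.005,-0.028,0.042,0,0],[-0.005,-0.028,0.042,0,0],[-0.005,-0.028,0.042,0,0],[-0.005,-0.028,0.042,0,0],[-0.005,-0.028,0.042,0,0]]';python3 mv.py -.2 1.1 .45
```

```text
time_s: 30.0
position: [-0.1427, 0.8123, 0.2985]
eef_rot: [[0.988, 0.135, 0.071], [0.013, -0.537, 0.843], [0.152, -0.832, -0.533]]
ft_force: [0.3, -0.3, 0.7]
finger_gap: 0.0008
time_s: 30.62
position: [-0.1346, 0.8665, 0.2528]
eef_rot: [[0.992, 0.117, 0.053], [-0.001, -0.405, 0.914], [0.128, -0.907, -0.401]]
ft_force: [1.0, 0.8, 0.3]
finger_gap: 0.0003
30.62 [-0.1346  0.8665  0.2528] q [ 98.  64.  18.  -4. 123.  99.] yaxis [ 0.117  -0.4048 -0.9069] xaxis [ 0.9917 -0.0011  0.1284]
tool shift [-0.0398 -0.281   0.1309] 0.3125624983226854 F [1.  0.8 0.3] 0.00034633552779286575
```

```bash
python3 -m creep '[[-0.007,-0.04,0.031,0,0],[-0.007,-0.04,0.031,0,0],[-0.007,-0.04,0.031,0,0],[-0.007,-0.04,0.031,0,0],[-0.007,-0.04,0.031,0,0]]' && python3 -m creep '[[-0.01,-0.034,0.035,0,0],[-0.01,-0.034,0.035,0,0],[-0.01,-0.03,0.04,0,0],[-0.01,-0.03,0.04,0,0],[-0.01,-0.03,0.04,0,0]]';python3 mv.py -.2 1.1 .45
```

```text
time_s: 31.25
position: [-0.1498, 0.8872, 0.3135]
eef_rot: [[0.995, 0.096, 0.036], [-0.01, -0.257, 0.966], [0.102, -0.962, -0.255]]
ft_force: [-0.8, 0.6, -0.5]
finger_gap: 0.0004
time_s: 31.88
position: [-0.1722, 0.9208, 0.3485]
eef_rot: [[0.997, 0.069, 0.022], [-0.015, -0.093, 0.996], [0.071, -0.993, -0.092]]
ft_force: [0.1, 0.1, 0.1]
finger_gap: 0.0004
31.88 [-0.1722  0.9208  0.3485] q [100.  56.  18.  -3. 112. 100.] yaxis [ 0.0692 -0.0935 -0.9932] xaxis [ 0.9974 -0.0153  0.071 ]
tool shift [-0.0233 -0.1195  0.1685] 0.20783837566772145 F [0.1 0.1 0.1] 0.00042510855902567617
```

```bash
python3 -m creep '[[-0.01,-0.025,0.045,0,0],[-0.01,-0.025,0.045,0,0],[-0.01,-0.025,0.045,0,0],[-0.01,-0.025,0.045,0,0],[-0.01,-0.02,0.045,0,0]]' ;python3 mv.py .3 .4 .45
```

```text
time_s: 32.5
position: [-0.1872, 0.9688, 0.3728]
eef_rot: [[0.999, 0.036, 0.013], [-0.016, 0.085, 0.996], [0.035, -0.996, 0.085]]
ft_force: [-0.4, -0.4, 0.9]
finger_gap: 0.0008
32.5 [-0.1872  0.9688  0.3728] q [101.  55.  18.  -3. 103. 101.] yaxis [ 0.0365  0.0847 -0.9957] xaxis [ 0.9993 -0.0157  0.0353]
tool shift [ 0.4985 -0.1073 -0.5539] 0.7528711808141635 F [-0.4 -0.4  0.9] 0.0008017913084341388
```

```bash
python3 - <<'E'
from clr import *
fing=box(g(-.022,.022,5),-g(0,.064,10),g(-.012,.012,3))
for phi in(-30,-15,0,15):
  Q=R0@Ro.from_rotvec([0,np.radians(phi),0]).as_matrix()
  print(phi,[round(clear(np.vstack([body,fing])@Q.T+[.514,-.2345+dy,.066],(.502,-.144),prof(1.))*1000) for dy in(0,-.008)])
E
python3 -m creep '[[0.042,-0.01,-0.046,0,0],[0.042,-0.01,-0.046,0,0],[0.042,-0.01,-0.046,0,0],[0.042,-0.01,-0.046,0,0],[0.042,-0.01,-0.046,0,0]]' &&python3 -m creep '[[0.042,-0.01,-0.046,0,0],[0.042,-0.01,-0.046,0,0],[0.042,-0.01,-0.046,0,0],[0.042,-0.01,-0.046,0,0],[0.042,-0.01,-0.046,0,0]]' && python3 mv.py .45 0 .42
```

```text
-30 [16, 22]
-15 [7, 15]
0 [10, 18]
15 [10, 17]
time_s: 33.12
position: [0.0071, 0.7482, 0.3955]
eef_rot: [[0.999, 0.037, 0.007], [-0.01, 0.081, 0.997], [0.037, -0.996, 0.081]]
ft_force: [0.3, -0.2, 0.5]
finger_gap: 0.0002
time_s: 33.75
position: [0.2108, 0.515, 0.4363]
eef_rot: [[0.999, 0.042, 0.006], [-0.009, 0.092, 0.996], [0.041, -0.995, 0.092]]
ft_force: [0.6, 0.4, 0.4]
finger_gap: 0.0002
33.75 [0.2108 0.515  0.4363] q [65. -5. 94.  0. 86. 66.] yaxis [ 0.0417  0.0919 -0.9949] xaxis [ 0.9991 -0.0093  0.0411]
tool shift [ 0.2431 -0.0212 -0.5129] 0.5680334489554428 F [0.6 0.4 0.4] 0.0002152975905986069
```

```bash
python3 -m creep '[[0.026,-0.003,-0.054,0,0],[0.026,-0.003,-0.054,0,0],[0.026,-0.003,-0.054,0,0],[0.026,-0.003,-0.054,0,0],[0.026,-0.003,-0.054,0,0]]' &&python3 -m creep '[[0.026,-0.003,-0.054,0,0],[0.026,-0.003,-0.054,0,0],[0.026,-0.003,-0.054,0,0],[0.026,-0.003,-0.054,0,0],[0.02,0,-0.056,0,0]]' && python3 -m creep '[[0.01,0,-0.06,0,0],[0.01,0,-0.06,0,0],[0.01,0,-0.06,0,0],[0,0,-0.05,0,0],[0,0,0,0,0]]' && python3 mv.py .514 -.241 .30
```

```text
time_s: 34.38
position: [0.3428, 0.2356, 0.435]
eef_rot: [[0.999, 0.055, 0.003], [-0.009, 0.102, 0.995], [0.054, -0.993, 0.102]]
ft_force: [1.2, 0.4, 0.6]
finger_gap: 0.0004
time_s: 35.0
position: [0.4683, -0.0472, 0.4304]
eef_rot: [[0.997, 0.073, 0.003], [-0.01, 0.104, 0.995], [0.072, -0.992, 0.104]]
ft_force: [0.3, 0.7, 0.7]
finger_gap: 0.0005
time_s: 35.62
position: [0.4983, -0.2873, 0.4093]
eef_rot: [[0.997, 0.082, 0.009], [-0.017, 0.099, 0.995], [0.081, -0.992, 0.1]]
ft_force: [-0.1, -0.1, 0.2]
finger_gap: 0.0004
35.62 [ 0.4983 -0.2873  0.4093] q [-37.   0.  91.   7.  88. -36.] yaxis [ 0.0818  0.0988 -0.9917] xaxis [ 0.9966 -0.0168  0.0805]
tool shift [0.0061 0.1143 0.0353] 0.11977985765068568 F [-0.1 -0.1  0.2] 0.00038745205333557076
```

```bash
python3 -m creep '[[0.003,0.05,0.008,0,0],[0.003,0.05,0.008,0,0],[0,0.05,0.0,0,0],[0,0.05,0,0,0],[0,0,0,0,0]]' && python3 mv.py .514 -.239 .085
```

```text
time_s: 36.25
position: [0.5244, -0.2489, 0.2137]
eef_rot: [[0.996, 0.093, 0.008], [-0.016, 0.094, 0.995], [0.092, -0.991, 0.095]]
ft_force: [-0.1, 1.4, 0.8]
finger_gap: 0.0004
36.25 [ 0.5244 -0.2489  0.2137] q [-32.   5. 107.   8.  67. -35.] yaxis [ 0.0929  0.0936 -0.9913] xaxis [ 0.9956 -0.0163  0.0918]
tool shift [-0.0223  0.1275 -0.0024] 0.12947910565544815 F [-0.1  1.4  0.8] 0.0003948778251764189
```

```bash
python3 -m creep '[[-0.007,0.04,-0.001,0,0],[-0.007,0.04,-0.001,0,0],[-0.007,0.035,-0.001,0,0],[-0.002,0.012,0,0,0],[0,0,0,0,0]]' && python3 mv.py .514 -.238 .064; python3 bs.py; python3 - <<'E'
from h import *
im,d=optics.grab_frame("scene");im2,_=optics.grab_frame("top")
o=np.hstack([cv2.resize(im[100:240,160:347,::-1],(400,300)),cv2.resize(im2[150:290,300:487,::-1],(400,300))]);cv2.imwrite("pics/i.png",o)
E
```

```text
time_s: 36.88
position: [0.5241, -0.2434, 0.0993]
eef_rot: [[0.993, 0.115, 0.004], [-0.013, 0.081, 0.997], [0.115, -0.99, 0.082]]
ft_force: [0.5, -1.0, 0.1]
finger_gap: 0.0004
36.88 [ 0.5241 -0.2434  0.0993] q [-32.  10. 114.   9.  53. -37.] yaxis [ 0.1155  0.0814 -0.99  ] xaxis [ 0.9933 -0.0131  0.1148]
tool shift [-0.0142  0.0342  0.0025] 0.03710396594122162 F [ 0.5 -1.   0.1] 0.0004349367764630831
top 176 bottle [ 0.502 -0.144] local 0.0088 -0.0024 lean [-0.004  0.015]
scene 391 bottle [ 0.5013 -0.1438] local 0.0086 -0.0031 lean [0.013 0.021]
rel tip, along x -0.0242 fwd -0.0993 clr [392, 495] small 20
```

View pics/i.png

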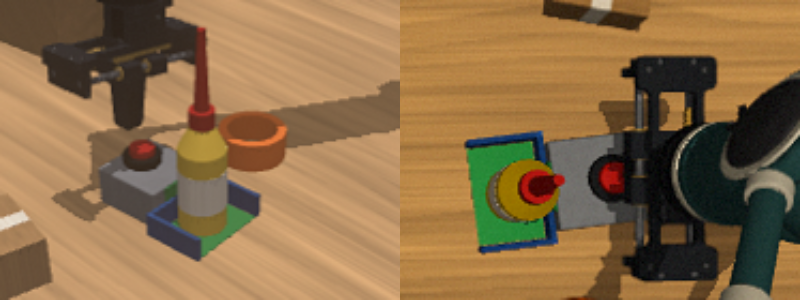

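The fingers hang over the button and clear of the bottle, offset about 10 mm in x. I'll shift them and go down.

```bash
python3 -m creep '[[-0.012,0.006,0.002,0,0],[-0.004,0.008,0.001,0,0],[-0.002,0.006,0,0,0],[0,0,0,0,0],[0,0,0,0,0]]' && python3 mv.py .514 -.238 .066
```

```text
time_s: 37.7
position: [0.5081, -0.2392, 0.0778]
eef_rot: [[0.993, 0.118, 0.004], [-0.013, 0.08, 0.997], [0.117, -0.99, 0.081]]
ft_force: [0.8, 0.6, 0.0]
finger_gap: 0.0004
37.7 [ 0.5081 -0.2392  0.0778] q [-32.  10. 117.  10.  50. -38.] yaxis [ 0.118   0.0796 -0.9898] xaxis [ 0.993  -0.0134  0.1173]
tool shift [0.0044 0.0125 0.0002] 0.013247821489835152 F [0.8 0.6 0. ] 0.00035118566462268117
```

```bash
python3 -m creep '[[0.003,0.004,0,0,0],[0.001,0.003,0,0,0],[0,0.003,0,0,0],[0,0.002,0,0,0],[0,0,0,0,0]]' && python3 mv.py .514 -.238 .066
```

```text
time_s: 38.33
position: [0.5139, -0.2391, 0.0677]
eef_rot: [[0.993, 0.117, 0.003], [-0.012, 0.079, 0.997], [0.116, -0.99, 0.08]]
ft_force: [-3.9, 0.9, 4.5]
finger_gap: 0.0007
38.33 [ 0.5139 -0.2391  0.0677] q [-32.  11. 117.  10.  49. -38.] yaxis [ 0.117   0.0789 -0.99  ] xaxis [ 0.9931 -0.0122  0.1164]
tool shift [-0.0002  0.0018  0.0009] 0.0019954037281696554 F [-3.9  0.9  4.5] 0.0007352287324703028
```

```bash
python3 -m creep '[[0,0.002,0,0,0],[0,0.002,0,0,0],[0,0.002,0,0,0],[0,0.001,0,0,0],[0,0.001,0,0,0]]' && python3 mv.py .514 -.238 .066
```

```text
time_s: 38.95
position: [0.514, -0.2391, 0.0675]
eef_rot: [[0.993, 0.115, 0.001], [-0.01, 0.08, 0.997], [0.114, -0.99, 0.08]]
ft_force: [-5.1, 0.9, 7.8]
finger_gap: 0.0011
38.95 [ 0.514  -0.2391  0.0675] q [-32.  11. 117.  10.  49. -38.] yaxis [ 0.1148  0.0797 -0.9902] xaxis [ 0.9934 -0.0097  0.1144]
tool shift [-0.0002  0.0015  0.0009] 0.0018122745064813707 F [-5.1  0.9  7.8] 0.0011124273849227365
```

```bash
python3 -m creep '[[0.0,0.005,0,0,0],[0,0.005,0,0,0],[0,0.005,0,0,0],[0,0.005,0,0,0],[0,0.005,0,0,0]]' && python3 mv.py .514 -.238 .066; python3 - <<'E'
from h import *
im,d=optics.grab_frame("scene")
cv2.imwrite("pics/j.png",cv2.resize(im[110:210,190:290,::-1],(400,400)))
E
```

```text
time_s: 39.58
position: [0.5226, -0.2393, 0.0678]
eef_rot: [[0.992, 0.124, -0.004], [-0.006, 0.08, 0.997], [0.124, -0.989, 0.08]]
ft_force: [-14.0, 4.4, 33.1]
finger_gap: 0.0176
39.58 [ 0.5226 -0.2393  0.0678] q [-32.  12. 116.  10.  49. -38.] yaxis [ 0.1239  0.0797 -0.9891] xaxis [ 0.9923 -0.006   0.1238]
tool shift [-0.0088  0.0008  0.0012] 0.008900781907060312 F [-14.    4.4  33.1] 0.017573848730431697
```

View pics/j.png

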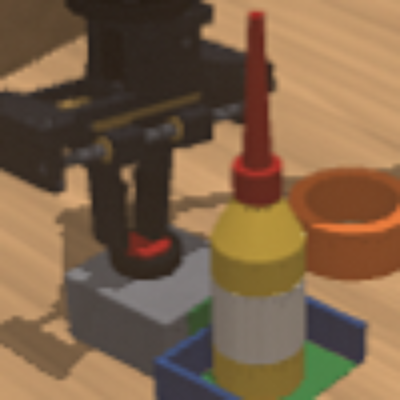

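```bash
cat > red.py <<'E'
from h import *
for c in("scene","top"):
    im,d=optics.grab_frame(c);h=cv2.cvtColor(im,cv2.COLOR_RGB2HSV);m=((h[...,0]<6)|(h[...,0]>174))&(h[...,1]>150)&(d>0)
    v,u=np.nonzero(m);P=np.array([at_d(c,a,b,d[b,a]) for a,b in zip(u,v) ])
    k=(np.hypot(P[:,0]-.514,P[:,1]+.2345)<.025)&(P[:,2]<.1)
    if k.sum():print(c,k.sum(),P[k].mean(0).round(4),np.percentile(P[k,2],[10,50,90]).round(4))
E
python3 red.py; python3 -m creep '[[-0.002,-0.006,0,0,0],[0,-0.01,0,0,0],[0,-0.02,0,0,0],[0,-0.03,-0.01,0,0],[0,-0.04,-0.01,0,0]]'; python3 red.py
```

```text
scene 49 [ 0.5161 -0.2287  0.0656] [0.0625 0.0654 0.0681]
top 105 [ 0.5165 -0.23    0.0648] [0.0619 0.0647 0.0673]
time_s: 40.35
position: [0.5059, -0.2658, 0.1706]
eef_rot: [[0.993, 0.12, -0.004], [-0.006, 0.084, 0.996], [0.12, -0.989, 0.084]]
ft_force: [0.1, -0.4, 0.2]
finger_gap: 0.0004
scene 84 [ 0.5159 -0.2312  0.0711] [0.0657 0.072  0.074 ]
top 198 [ 0.5135 -0.2349  0.0705] [0.0669 0.0711 0.0734]
```

The button went from about 0.071 to 0.065, its full 6 mm, and came back. I'll raise the arm clear and run the final checks.

```bash
python3 -m creep '[[0,-0.05,-0.01,0,0],[0,-0.05,-0.01,0,0],[0,-0.05,0,0,0],[0,-0.03,0,0,0],[0,0,0,0,0]]'; python3 -m creep '[[0,0,0,0,0],[0,0,0,0,0],[0,0,0,0,0],[0,0,0,0,0],[0,0,0,0,0]]'; python3 bs.py; python3 red.py; python3 - <<'E'
from h import *
for c in("top","scene"):
    optics.grab_frame(c)
    for q in("spray_can","grease_tub","carton","tape_roll"):
        for r in pinpoint(q,c)[:1]:
            print(c,q,at_z(c,r["point"][0]*560,r["point"][1]*420,0).round(3))
ctrl.hand_in()
E
```

```text
time_s: 41.08
position: [0.4855, -0.3022, 0.3506]
eef_rot: [[0.992, 0.125, -0.003], [-0.007, 0.083, 0.997], [0.124, -0.989, 0.083]]
ft_force: [0.8, -0.4, 0.6]
finger_gap: 0.0003
time_s: 41.7
position: [0.4841, -0.2997, 0.3418]
eef_rot: [[0.993, 0.115, -0.003], [-0.007, 0.091, 0.996], [0.115, -0.989, 0.091]]
ft_force: [0.5, -1.2, -0.8]
finger_gap: 0.0006
top 174 bottle [ 0.5021 -0.1442] local 0.009 -0.0024 lean [-0.004  0.015]
scene 395 bottle [ 0.5011 -0.1437] local 0.0084 -0.0033 lean [0.013 0.021]
rel tip, along x 0.0158 fwd -0.1561 clr [9000, 9000] small 9000
scene 86 [ 0.5156 -0.2311  0.0709] [0.0656 0.0719 0.074 ]
top 195 [ 0.5136 -0.235   0.0703] [0.0663 0.0709 0.073 ]
top spray_can [0.649 0.213 0.   ]
top grease_tub [ 0.789 -0.014  0.   ]
top carton [ 0.722 -0.231  0.   ]
top tape_roll [ 0.346 -0.2    0.   ]
scene spray_can [0.64  0.208 0.   ]
scene grease_tub [ 0.79  -0.022  0.   ]
scene carton [ 0.722 -0.243  0.   ]
scene tape_roll [ 0.333 -0.224  0.   ]
the job is handed in; nothing more can be done
```

I slid the smallest oil bottle into the stall until it stood against the back wall, pressed the confirm button fully down, released it and handed the job in at about 42 s. No verdict came back.

With the tool pointing straight down, the gripper body would have hit the bottle high up. I leaned the tool about 35° by pressing against the arm's reach limit. I pushed with the open fingertips about 2–3 cm above the counter, then brought the tool upright again before the press.

**Final checks**
- **Bottle:** its centre measured at stall x ≈ 8.5–9 mm, y ≈ -3 mm. The 2 mm over the nominal 7 mm is about the calibration error. It showed no real lean (about 0.02 rad or less), and it stopped moving when I pushed further.
- **Button:** its top went from 71 mm to 65 mm under the press and back to 71 mm.
- **Spray can, grease tub and carton:** within about 13 mm of their first readings, and the arm never went near them.
- **Tape roll:** within 10 mm in the top view. The scene camera's reading shifted by about 17 mm, which I take as network error since nothing came near the roll.

**What did not go cleanly**
- One retreat call was refused for too large a shift, so the next move started straight from contact with the bottle. The bottle did not move.
- The last push on the button reached about 33 N and spread the closed fingers to about 18 mm.

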